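# Size a clay stopper in the stepped gauge

## Task

Take the stopper that stands on the blue spot of the ware board and find its size in the wooden gauge: rest it squarely on the recesses one after another, from the smallest upward, without skipping any, until it enters one, and leave it there upright, fully home and let go. Try it gently, for the fired clay chips if it is pushed or dropped hard on the gauge, and leave the other two stoppers standing where they are.

Things in the scene. Friction and masses are not known exactly. Their poses are not given: they have to be found in the camera images.
- gauge: pale wooden sizing gauge, a block 80 x 280 x 24 mm screwed to the table; origin at the centre of its underside, y along it, z up. In its flat top is a row of four round recesses, 35, 39, 43 and 47 mm wide, each 14 mm deep with a flat floor and a 1 mm chamfer, on its long centre line, from the smallest at its -y end (one brass pip) to the largest at its +y end (four pips)
- recess1 (a point): centre of the mouth of the smallest recess (35 mm wide, 1 brass pip), level with the gauge's top face; z up, floor 14 mm below
- recess2 (a point): centre of the mouth of the second recess (39 mm wide, 2 brass pips), level with the gauge's top face; z up, floor 14 mm below
- recess3 (a point): centre of the mouth of the third recess (43 mm wide, 3 brass pips), level with the gauge's top face; z up, floor 14 mm below
- recess4 (a point): centre of the mouth of the largest recess (47 mm wide, 4 brass pips), level with the gauge's top face; z up, floor 14 mm below
- blue_spot (a point): centre of the blue spot, 74 mm across, at one end of the ware board (fixed wooden board 90 x 300 x 12 mm), level with the board's top, 12 mm above the table. The board's other two standing places lie 96 mm and 192 mm from it
- stopper_a_mid (a point): a loose red-brown fired clay stopper, one of three look-alikes standing on the ware board (which stands where changes), 62 mm tall, 0.06 to 0.11 kg. Point on its axis half-way up, 31 mm above its foot. Plug of unknown diameter 18 mm tall at the bottom, then a neck 21 mm wide up to 30 mm, then a round handle 24 mm wide from 30 to 62 mm above the foot
- stopper_b_mid (a point): a loose red-brown fired clay stopper, one of three look-alikes standing on the ware board (which stands where changes), 62 mm tall, 0.06 to 0.11 kg. Point on its axis half-way up, 31 mm above its foot. Plug of unknown diameter 18 mm tall at the bottom, then a neck 21 mm wide up to 30 mm, then a round handle 24 mm wide from 30 to 62 mm above the foot
- stopper_c_mid (a point): a loose red-brown fired clay stopper, one of three look-alikes standing on the ware board (which stands where changes), 62 mm tall, 0.06 to 0.11 kg. Point on its axis half-way up, 31 mm above its foot. Plug of unknown diameter 18 mm tall at the bottom, then a neck 21 mm wide up to 30 mm, then a round handle 24 mm wide from 30 to 62 mm above the foot
- stopper_a_foot (a point): centre of the underside of the stopper of stopper_a_mid, 31 mm below that point
- stopper_a: the stopper of stopper_a_mid; origin at the centre of its underside, z up its axis. The plug's diameter, between 37 and 47 mm, differs from stopper to stopper and is not known; it enters the recess of its size with 1 mm of play in diameter and is 3 mm wider than the next smaller recess, which it cannot enter
- stopper_b_foot (a point): centre of the underside of the stopper of stopper_b_mid, 31 mm below that point
- stopper_b: the stopper of stopper_b_mid; origin at the centre of its underside, z up its axis. The plug's diameter, between 37 and 47 mm, differs from stopper to stopper and is not known; it enters the recess of its size with 1 mm of play in diameter and is 3 mm wider than the next smaller recess, which it cannot enter
- stopper_c_foot (a point): centre of the underside of the stopper of stopper_c_mid, 31 mm below that point
- stopper_c: the stopper of stopper_c_mid; origin at the centre of its underside, z up its axis. The plug's diameter, between 37 and 47 mm, differs from stopper to stopper and is not known; it enters the recess of its size with 1 mm of play in diameter and is 3 mm wider than the next smaller recess, which it cannot enter
There are look-alikes about, which are no part of the job. Leave any grey, pink or yellow look-alike of the stopper_b alone.

How it is judged:
By the outcome, as a careful person would: the job done as asked, in the order asked, and still so for the second after the job is handed in, with the robot touching nothing.
It also fails if it takes over 72 s, if anything falls off the work surface, if the arm or the gripper's body presses on something with over 40 N, if the wrist force passes 120 N, or if a joint passes its speed limit or range.

## Robot

A 6-joint arm with a two-finger parallel gripper is mounted at the origin on the work surface; the furniture and walls round the work are solid. World frame = base frame: x ahead of the robot, y to its left, z up, the work surface at z = 0. Lengths are in mm, angles in rad, forces in N, time in s.
With the tool pointing down it reaches from about 250 to 850 mm from the base axis. Payload 12.5 kg.
Tool frame: the origin (TCP) lies midway between the tips of the shut fingers; the grasp point (between the pads) lies 19 mm behind it; x points along the fingers, y is the direction in which the jaws open and shut, and the axes are right-handed (so a half turn about x gives the same grasp; the last joint's range is limited). The gripper opens to 93 mm and grips with 3 to 60 N. Pads are 15 mm wide; open, the fingers measure 128 mm over their backs; the gripper's body (75 mm by 188 mm) begins 65 mm behind the grasp point.
Start: joints at [1.022, 0.351, 1.652, -0, 1.139, -0.085], TCP at [246.01, 491.897, 197.333] pointing down, gripper open.
Joint ranges: [-2.75, 2.75], [-0.79, 2.1], [0.01, 2.65], [-1.57, 4.71], [0.07, 3.14], [-2.87, 2.87]. Speed limits (rad/s): [2.22, 2.22, 2.79, 3.14, 3.14, 3.14].

## Interface

Orientations are given as a unit quaternion [x, y, z, w].
In Python, from bench import r, snapshot, camera_info gives the robot as it stands. Calls block until the motion is done:
- r.move_ptp(position, orientation): joint-space move of the TCP to a pose.
- r.move_straight(position, rot=None, speed=150, threshold=None): straight line of the TCP; rot=None keeps the orientation; speed is the mean speed in mm/s. With threshold (N) it stops when the force on the tool has changed by that much, and returns True; else False.
- r.move_j(angles): joint-space move.
- r.gripper_open() and r.grasp(): open the fingers fully, or close them until they stop; the grip force is fixed at half the most.
- r.hold(seconds).
- r.solve_ik(position, orientation): joint angles nearest the present ones, or None.
- r.get_obs(): the state.
- snapshot(name): name is "side" or "top" or "wrist"; returns the picture (480x640x3 uint8, blue, green, red); there is no depth.
- camera_info(name): a dict with "fx", "fy", "cx", "cy" (pixels), "k1" (the pictures are not rectified: a ray, as slopes to the right and down, at radius r is drawn at 1 + k1 r^2 times it, then the intrinsics apply), "xyz" and "attitude" of the camera in the world; the wrist camera has in their place "hand_eye" (4x4, takes a point from camera to tool coordinates, whose origin is the TCP and whose axes are the tool frame's). Camera axes: x right, y down, z forward; pixel columns grow to the right and rows downward; lengths in mm; the calibration is good to about 2 mm. A picture is of the moment at which its call begins: read the wrist's pose just before it. camera_info takes no time and is no camera call.
A pose or a line that the arm cannot do raises r.IKError and nothing moves.
- r.sign_off(): hands the job in, once; it reports no verdict.
The state is a dict: "clock": time; "joint_positions": joint angles; "qd": joint speeds; "joint_efforts": joint torques, N m; "tool_pos": TCP position; "orientation": TCP orientation; "wrist_force": force on the tool from outside, world axes, zero at the start; "moment": the same for the moment, N m; "width": finger opening in mm.
Only numpy, scipy, OpenCV 4.12 (cv2) and the standard library are available. Lean on these libraries where they do the work, as an engineer would, in place of code of your own. Each camera call takes 0.05 s, during which the arm holds its last target.

## Working session

There is one attempt and no reset: what is moved stays moved. The work goes in short steps, each a Python script; the robot and the scene stay as the last script left them, time stands still between calls to the robot, and variables do not carry over. Pictures are saved under pics/ and viewed, and the job is handed in when it is done.

```bash
ls; mkdir -p pics
python3 - <<'E'
from bench import r,snapshot,camera_info
import cv2
o=r.get_obs();print(o)
for n in("side","top","wrist"):
    print(n,camera_info(n)); cv2.imwrite(f"pics/{n}0.png",snapshot(n))
E
```

```text
pics
{'clock': 0.0, 'joint_positions': array([ 1.02242135e+00,  3.51234339e-01,  1.65242960e+00, -1.25477136e-05,
        1.13910210e+00, -8.46168147e-02]), 'qd': array([ 0.00031546, -0.00187554, -0.00037772, -0.00058754, -0.00178887,
       -0.00046691]), 'joint_efforts': array([ 5.30544621e-04, -4.97320211e+01, -2.85259223e+01,  6.99547352e-02,
        2.56771746e-02, -6.91385867e-05]), 'tool_pos': array([245.8147233 , 491.5933471 , 196.80039163]), 'orientation': array([ 0.16210055,  0.68830758, -0.16289156,  0.688057  ]), 'wrist_force': array([-0.69405742,  0.52414919,  0.81723438]), 'moment': array([0.00950846, 0.01012624, 0.0303593 ]), 'width': 93.38632236461697}
side {'fx': 467.759943895271, 'fy': 467.759943895271, 'cx': 315.0837830416464, 'cy': 245.20985091493978, 'k1': -0.022181334991352008, 'xyz': array([  78.12783441, -780.7320965 ,  674.77917383]), 'attitude': array([ 0.85875898, -0.26845912,  0.11907981, -0.41986035])}
top {'fx': 451.0131761353259, 'fy': 451.0131761353259, 'cx': 309.21622221849765, 'cy': 238.49107763817736, 'k1': -0.04234469003555511, 'xyz': array([ 321.75635636,  -91.51518985, 1195.40573226]), 'attitude': array([ 0.71082133, -0.69742329,  0.06295635, -0.06610815])}
wrist {'fx': 373.0462330152879, 'fy': 373.0462330152879, 'cx': 322.588260928064, 'cy': 239.24174869871396, 'k1': -0.006479446973904622, 'hand_eye': array([[ 6.22788761e-04, -2.45563652e-01,  9.69380269e-01,
        -1.86850094e+02],
       [ 9.99999803e-01,  7.51062716e-05, -6.23434670e-04,
         1.05210436e-01],
       [ 8.02863565e-05,  9.69380466e-01,  2.45563650e-01,
        -6.71766739e+01],
       [ 0.00000000e+00,  0.00000000e+00,  0.00000000e+00,
         1.00000000e+00]])}
```

View pics/side0.png

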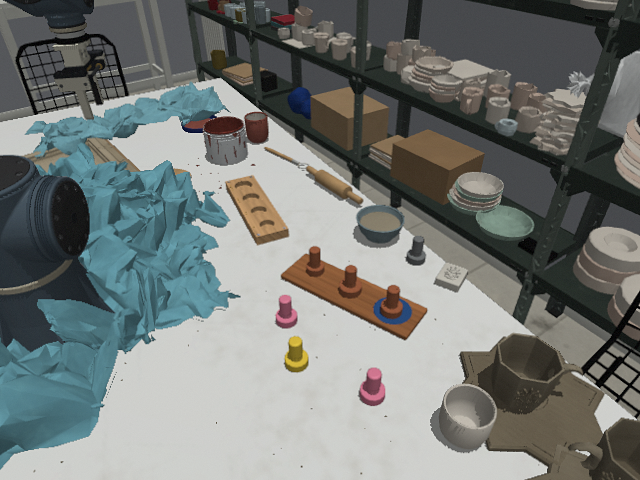

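View pics/top0.png

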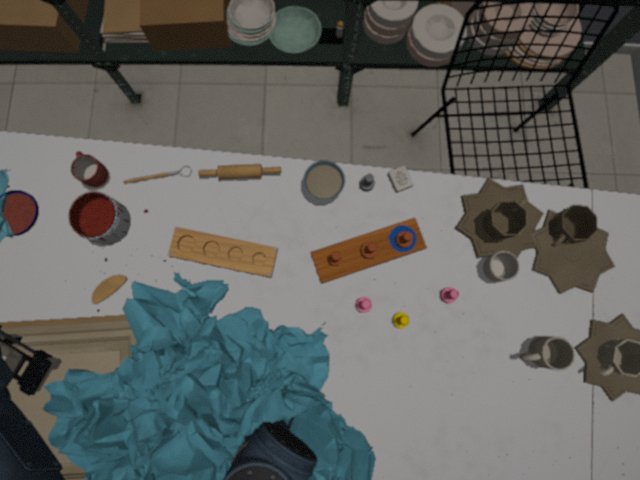

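View pics/wrist0.png

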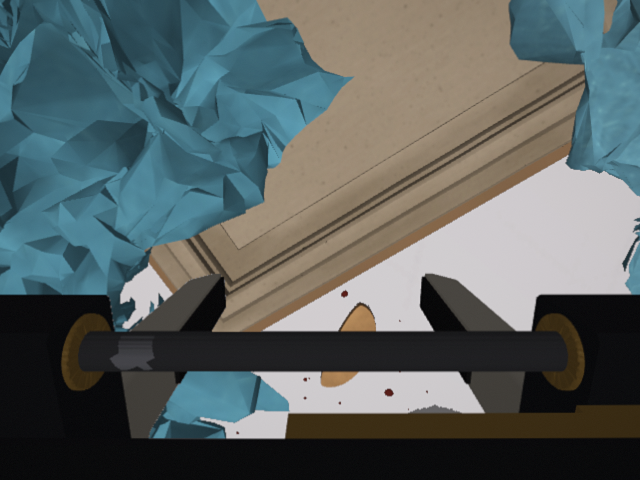

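The side view shows three red-brown stoppers on the board at about (315,260), (350,280) and (392,300). The last one stands on the blue disc. The pink (287,312; 373,387), yellow (296,353) and grey (416,250) look-alikes are off the board. The gauge is at (257,208) in the side view and (223,252) in the top view. I'll enlarge these areas.

Run:
```python
import cv2
t=cv2.imread("pics/top0.png");s=cv2.imread("pics/side0.png")
def crop(im,x,y,w,h,k,n): cv2.imwrite(n,cv2.resize(im[y:y+h,x:x+w],None,fx=k,fy=k,interpolation=cv2.INTER_CUBIC))
crop(t,160,220,130,65,6,"pics/t_g.png")
crop(t,305,210,130,80,6,"pics/t_b.png")
crop(s,270,230,165,110,4.8,"pics/s_b.png")
crop(s,215,165,80,85,7,"pics/s_g.png")
```

```text
(no output)
```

View pics/t_g.png

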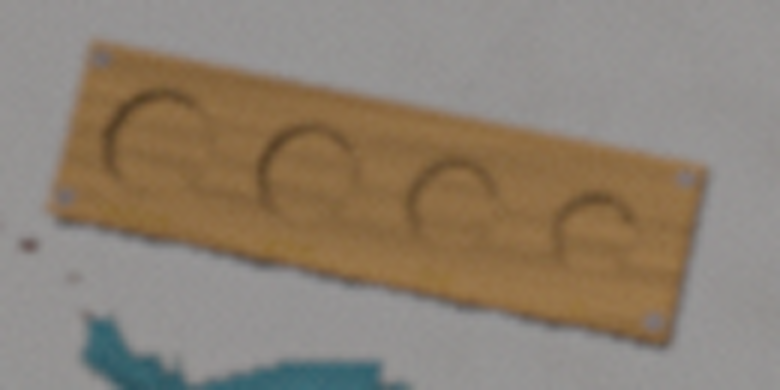

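View pics/t_b.png

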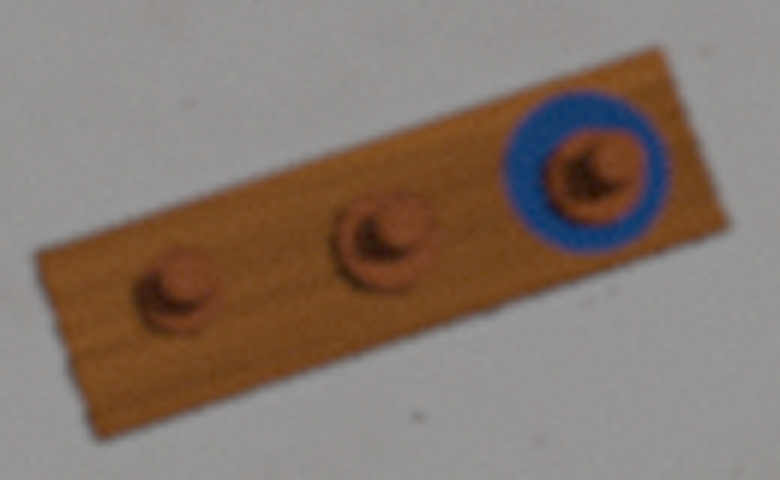

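View pics/s_b.png

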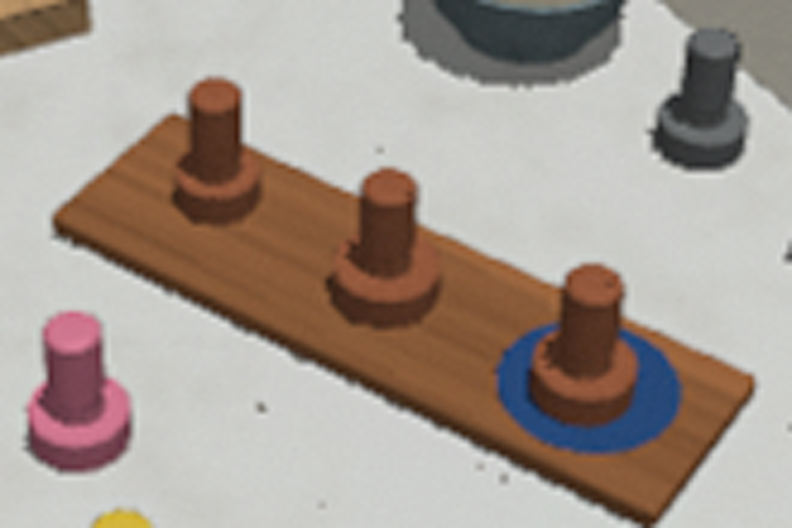

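View pics/s_g.png

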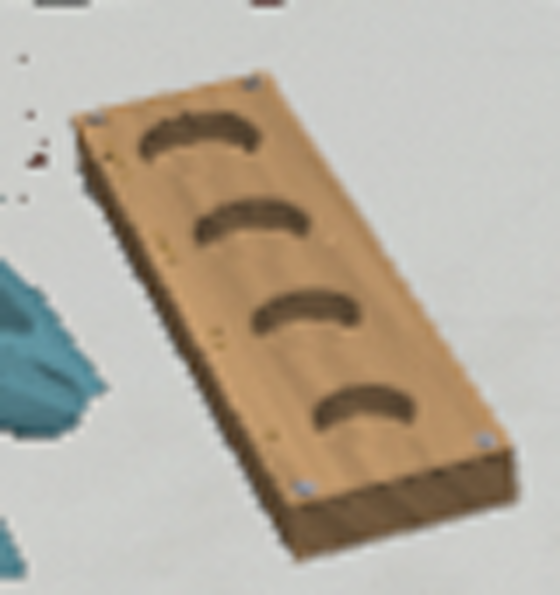

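```bash
cat > h.py <<'E'
import numpy as np,cv2
from scipy.spatial.transform import Rotation as R
from scipy.optimize import least_squares
from bench import r,snapshot,camera_info
def cam(n,obs=None):
    c=camera_info(n)
    if n=="wrist":
        T=np.eye(4);T[:3,:3]=R.from_quat(obs["orientation"]).as_matrix();T[:3,3]=obs["tool_pos"]
        M=T@c["hand_eye"]
    else:
        M=np.eye(4);M[:3,:3]=R.from_quat(c["attitude"]).as_matrix();M[:3,3]=c["xyz"]
    return c,M
def proj(cm,P):
    c,M=cm;p=(np.asarray(P,float)-M[:3,3])@M[:3,:3]
    s=p[...,:2]/p[...,2:];s=s*(1+c["k1"]*(s**2).sum(-1,keepdims=True))
    return s*[c["fx"],c["fy"]]+[c["cx"],c["cy"]]
def tri(obs,z=None):
    f=lambda P:np.concatenate([proj(cm,P)-np.array(uv) for cm,uv in obs])
    s=least_squares(f,[500,0,20]);return s.x,np.sqrt((s.fun**2).mean())
def onz(cm,uv,z):
    return least_squares(lambda p:proj(cm,[p[0],p[1],z])-np.array(uv),[500,0]).x
def uc(p,k,o): return (np.array(p)+.5)/k-.5+np.array(o)
E
python3 - <<'E'
from h import *
T=cam("top");S=cam("side")
g=[((668,343),(290,505)),((706,167),(515,450)),((50,210),(72,118)),((92,42),(268,70))]
for a,b in g:
    print("g",*tri([(T,uc(a,6,(160,220))),(S,uc(b,7,(215,165)))]))
for n,a,b in [("top of blue",(612,158),(594,286)),("mid",(404,213),(389,188)),("end",(186,270),(216,97)),("disc",(588,173),(589,387)),
  ("board",(658,46),(752,385)),("board",(730,228),(650,520)),("board",(40,253),(178,115)),("board",(100,437),(55,218))]:
    print(n,*tri([(T,uc(a,6,(305,210))),(S,uc(b,4.8,(270,230)))]))
E
```

```text
g [435.25793231  13.1838423   26.37902886] 0.10537739073475187
g [513.31893641  -0.65482991  23.51287431] 0.13487627834661656
g [487.64671552 287.60350873  24.35418976] 0.10914099690098461
g [564.81939962 273.50040634  25.70064464] 0.3996142419235621
top of blue [ 541.91146801 -332.51404225   69.84709697] 0.2341593342694589
mid [ 513.57043123 -242.29611927   71.00674935] 0.5526709529866848
end [ 488.98512639 -151.36441599   70.37433497] 0.19131548856413502
disc [ 545.30165545 -333.41769994   12.75957688] 0.03111889764898511
board [ 604.60453953 -366.95387416    6.80099309] 0.16398952195499714
board [ 521.36423496 -396.67445524    8.46644583] 0.23140524395959858
board [505.73778413 -90.59988737  11.62124228] 0.2461388702248212
board [ 423.67027806 -117.75960451   10.04057163] 0.11318289895645178
```

```bash
cat >> h.py <<'E'
def Q(a=0,flip=0):
    y=np.array([np.cos(a),np.sin(a),0])*(-1 if flip else 1);x=np.array([0,0,-1.]);z=np.cross(x,y)
    return R.from_matrix(np.stack([x,y,z],1)).as_quat()
def snap(n,name):
    o=r.get_obs();im=snapshot(n);cv2.imwrite(f"pics/{name}.png",im);return o,im
E
python3 - <<'E'
from h import *
o=r.get_obs();print(R.from_quat(o["orientation"]).as_matrix().round(2))
for f in (0,1):
  for p in [(480,80,180),(480,200,180),(542,-332,200),(542,-332,39),(560,240,37),(480,10,80)]:
    q=r.solve_ik(list(p),Q(0,f));print(f,p,None if q is None else np.round(q,2))
E
```

```text
[[-0.    0.45  0.89]
 [-0.    0.89 -0.45]
 [-1.   -0.   -0.  ]]
0 (480, 80, 180) [ 0.07  0.26  1.83 -0.    1.06  0.07]
0 (480, 200, 180) [ 0.31  0.32  1.75 -0.    1.08  0.31]
0 (542, -332, 200) [-0.62  0.5   1.41 -0.    1.23 -0.62]
0 (542, -332, 39) [-0.62  0.69  1.53 -0.    0.92 -0.62]
0 (560, 240, 37) [ 0.33  0.65  1.61 -0.    0.88  0.33]
0 (480, 10, 80) [-0.08  0.39  1.93 -0.    0.82 -0.08]
1 (480, 80, 180) None
1 (480, 200, 180) [ 0.31  0.32  1.75 -0.    1.08 -2.84]
1 (542, -332, 200) [-0.62  0.5   1.41 -0.    1.23  2.52]
1 (542, -332, 39) [-0.62  0.69  1.53 -0.    0.92  2.52]
1 (560, 240, 37) [ 0.33  0.65  1.61 -0.    0.88 -2.81]
1 (480, 10, 80) None
```

Run:
```python
from h import *
import pickle
q=Q(0)
D={}
for i,p in enumerate([(490,100,185),(510,40,185)]):
    r.move_ptp(list(p),q);r.hold(.15);D[f"g{i}"]=snap("wrist",f"g{i}")[0]
r.move_ptp([542,-400,200],q);r.hold(.15);D["b0"]=snap("wrist","b0")[0]
pickle.dump(D,open("D.pkl","wb"));print(r.get_obs()["clock"],[d["tool_pos"].round(1) for d in D.values()])
```

```text
4.425 [array([489.9, 100.7, 185. ]), array([509.7,  40.7, 185. ]), array([ 542.5, -399. ,  200.2])]
```

View pics/g0.png

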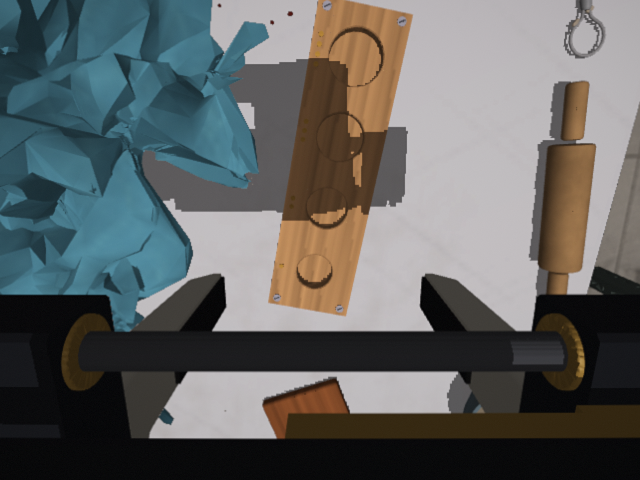

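View pics/g1.png

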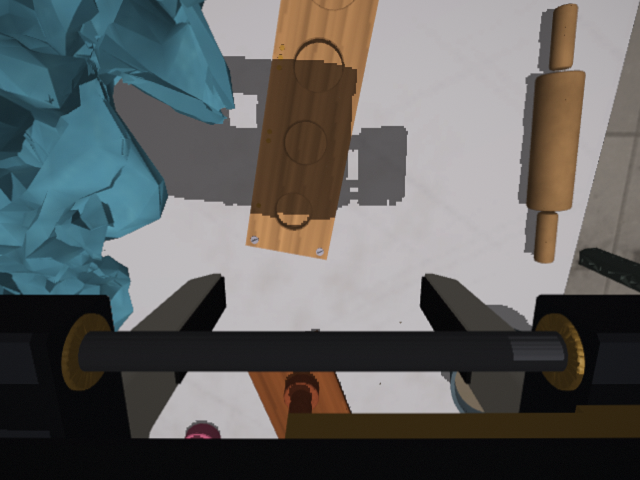

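View pics/b0.png

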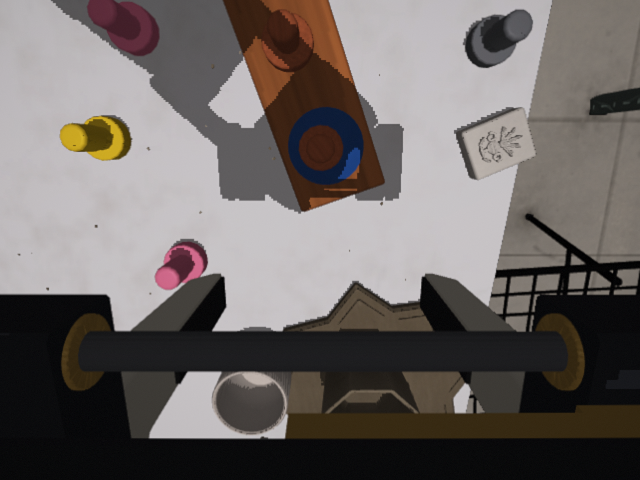

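The wrist views show the recesses in g0 at about (357,57), (340,137), (327,207) and (314,270). The stopper on the blue disc is in b0 at (322,147), with the red-brown stopper next to it at (288,40). I'll enlarge these for sub-pixel readings.

Run:
```python
import cv2
def crop(n,x,y,w,h,k,o,g=1.0):
    im=cv2.imread(f"pics/{n}.png")[y:y+h,x:x+w]
    im=cv2.convertScaleAbs(im,alpha=g)
    cv2.imwrite(f"pics/{o}.png",cv2.resize(im,None,fx=k,fy=k,interpolation=cv2.INTER_CUBIC))
crop("g0",260,165,130,95+35,4.6,"g0a",1.5)
crop("g0",290,10,130,130,4.6,"g0b",1.5)
crop("g1",240,100,130,130,4.6,"g1a",1.7)
crop("b0",270,90,130,120,4.6,"b0a",1.7)
```

```text
(no output)
```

View pics/g0a.png

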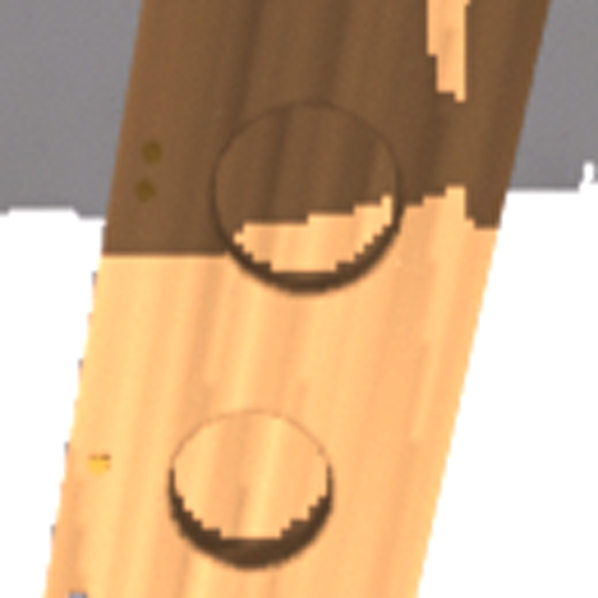

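View pics/g0b.png

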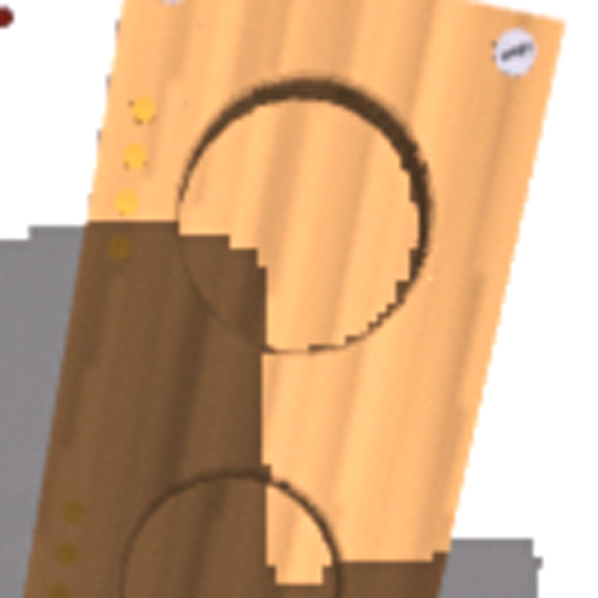

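View pics/g1a.png

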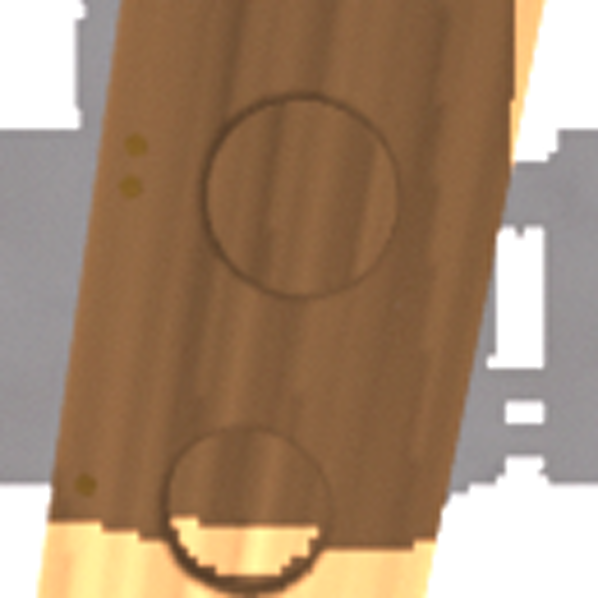

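View pics/b0a.png

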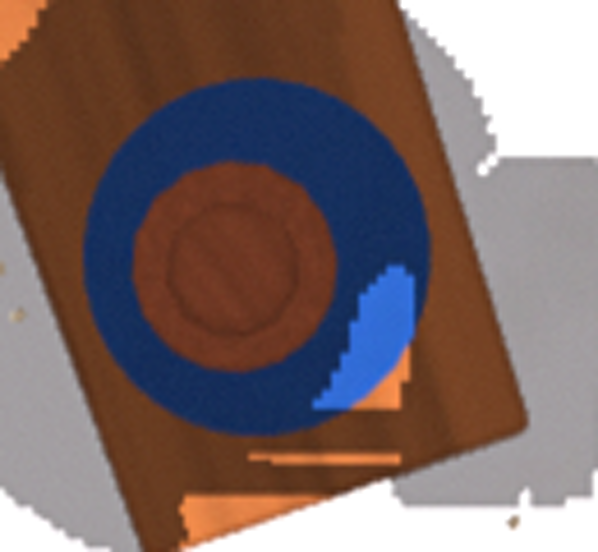

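Run:
```python
from h import *
import pickle
D=pickle.load(open("D.pkl","rb"))
g0=cam("wrist",D["g0"]);g1=cam("wrist",D["g1"]);b0=cam("wrist",D["b0"])
A=uc((250,488.5),4.6,(260,165));B=uc((248,511),4.6,(240,100))
A2=uc((306.5,197),4.6,(260,165));B2=uc((302,195),4.6,(240,100));A4=uc((304.5,214.5),4.6,(290,10))
print("r1",tri([(g0,A),(g1,B)]),onz(g0,A,24),onz(g1,B,24))
print("r2",tri([(g0,A2),(g1,B2)]),onz(g0,A2,24),onz(g1,B2,24))
print("r4",onz(g0,A4,24))
o=(270,90)
print("disc",onz(b0,uc((257,257),4.6,o),12),"plug",onz(b0,uc((234.5,266),4.6,o),30),"handle",onz(b0,uc((233,270),4.6,o),74))
print(D["b0"]["orientation"],Q(0))
```

```text
r1 (array([482.20593353,  47.28107807,  21.73641079]), np.float64(0.25315380436854734)) [481.91906546  47.93596894] [482.70076821  47.7874806 ]
r2 (array([494.0614128 , 110.49986636,  21.21136715]), np.float64(0.21026386297833233)) [493.7602401  110.86767934] [494.43980029 110.56223571]
r4 [518.60757838 241.75832228]
disc [ 545.71714757 -332.34302543] plug [ 541.03781471 -334.07406568] handle [ 540.9960401  -334.44779021]
[ 0.49972042  0.5002627  -0.49964486  0.50037161] [ 0.5  0.5 -0.5  0.5]
```

Run:
```python
from h import *
import pickle
q=Q(0)
r.move_ptp([541,-334.2,110],q)
r.move_straight([541,-334.2,40],speed=100);r.hold(.1)
o=r.get_obs();print(o["tool_pos"],o["wrist_force"],o["clock"])
r.grasp();o=r.get_obs();print(o["tool_pos"],o["wrist_force"],o["width"],o["clock"])
pickle.dump(o,open("grasp.pkl","wb"))
snap("wrist","gr0");snap("side","gr0s")
```

```text
[ 541.43283148 -334.51824747   40.84880277] [ 0.17988995 -0.11204881 -0.27471617] 5.9
[ 540.97617017 -334.19737593   39.99268861] [0.23623792 0.21738921 0.2423158 ] 22.942890402504116 7.0
```

View pics/gr0.png

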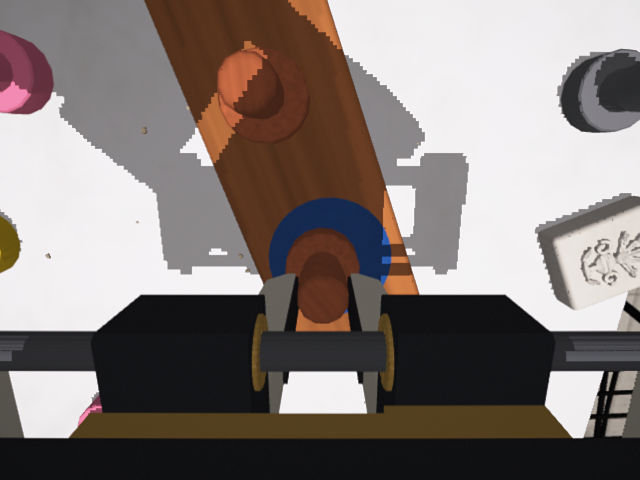

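Run:
```python
import cv2
im=cv2.imread("pics/gr0s.png")[200:340,300:470];cv2.imwrite("pics/gr0sc.png",cv2.resize(im,None,fx=4,fy=4,interpolation=cv2.INTER_CUBIC))
```

```text
(no output)
```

View pics/gr0sc.png

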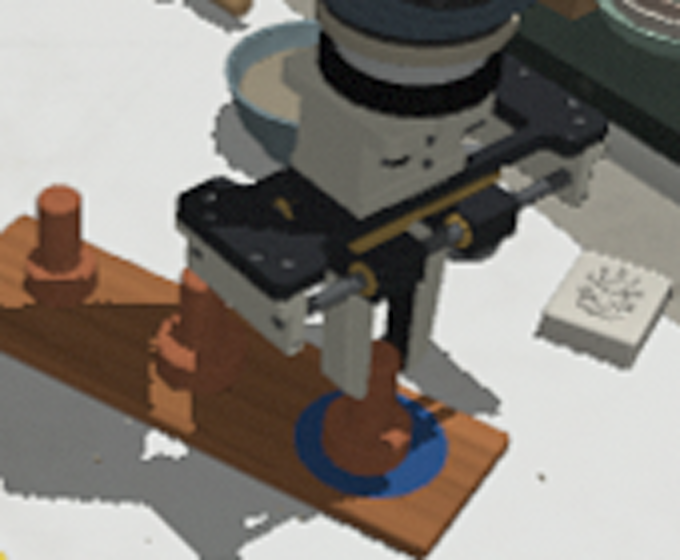

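Run:
```python
from h import *
import pickle
q=Q(0)
r.move_straight([541,-334.2,150],speed=120)
D={}
r.move_ptp([500,20,200],q);r.hold(.6);D["h0"]=snap("wrist","h0")[0]
r.move_ptp([505,95,200],q);r.hold(.6);D["h1"]=snap("wrist","h1")[0]
snap("side","h1s")
pickle.dump(D,open("D2.pkl","wb"));o=r.get_obs();print(o["clock"],o["width"],o["wrist_force"],[d["tool_pos"].round(2) for d in D.values()])
g=cam("wrist",pickle.load(open("grasp.pkl","rb")));print(onz(g,(323,300),74))
import cv2
for n,x,y in(("h0",240,60),("h1",260,10)):
    im=cv2.imread(f"pics/{n}.png")[y:y+160,x:x+130]
    cv2.imwrite(f"pics/{n}c.png",cv2.resize(cv2.convertScaleAbs(im,alpha=1.6),None,fx=3.7*1,fy=3.7,interpolation=cv2.INTER_CUBIC))
```

```text
11.2667 23.002952594474305 [ 0.77148193 -0.84682335 -1.1516356 ] [array([500.03,  19.96, 200.01]), array([505.02,  94.83, 200.  ])]
[ 541.60146637 -333.10478542]
```

View pics/h0.png

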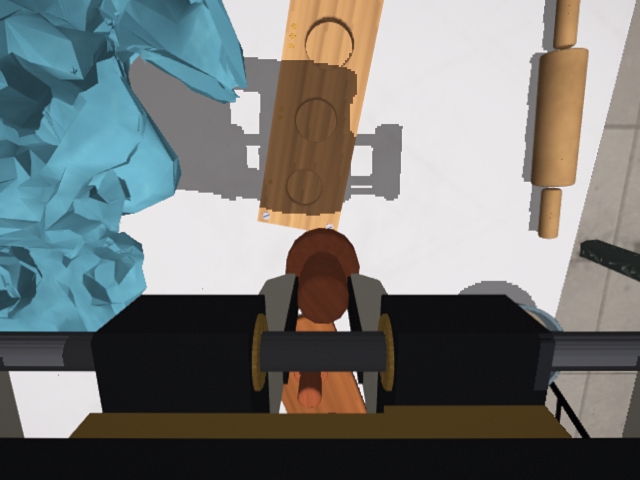

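View pics/h0c.png

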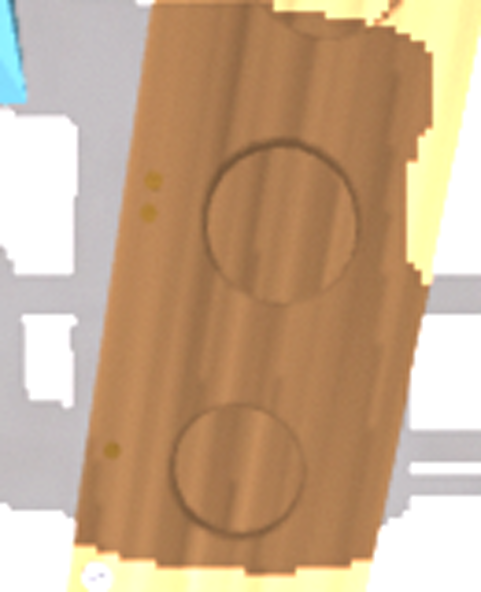

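View pics/h1c.png

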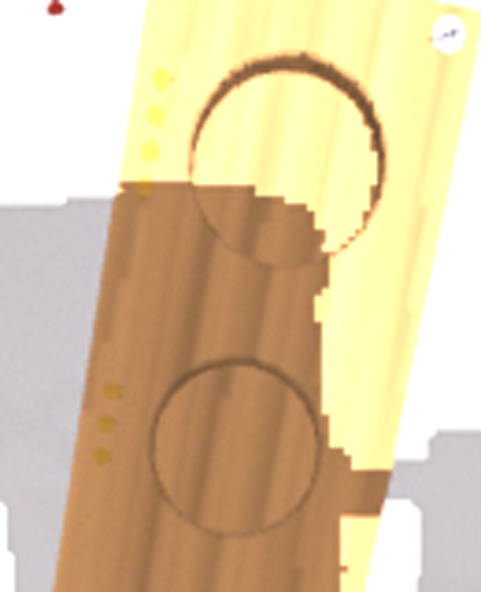

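Run:
```python
from h import *
import pickle
D=pickle.load(open("D2.pkl","rb"))
h0=cam("wrist",D["h0"]);h1=cam("wrist",D["h1"])
r1=onz(h0,uc((237.5,470),3.7,(240,60)),24);r2=onz(h0,uc((281,221.5),3.7,(240,60)),24)
r3=onz(h1,uc((236,447),3.7,(260,10)),24);r4=onz(h1,uc((286.5,161),3.7,(260,10)),24)
for p in(r1,r2,r3,r4):print(p)
a=r4-r1;u=a/np.hypot(*a);print(np.arctan2(a[0],a[1]),[((p-r1)@u).round(2) for p in(r1,r2,r3,r4)],[((p-r1)@[u[1],-u[0]]).round(2) for p in(r1,r2,r3,r4)])
im=cv2.imread("pics/h0.png")[220:340,260:390]
cv2.imwrite("pics/h0d.png",cv2.resize(cv2.convertScaleAbs(im,alpha=1.8),None,fx=5,fy=5,interpolation=cv2.INTER_CUBIC))
```

```text
[482.29107237  47.96434548]
[493.97303109 110.10524541]
[506.24227133 175.20155941]
[518.40399404 241.52897046]
0.1844472349479875 [np.float64(0.0), np.float64(63.23), np.float64(129.47), np.float64(196.9)] [np.float64(0.0), np.float64(0.09), np.float64(0.21), np.float64(0.0)]
```

View pics/h0d.png

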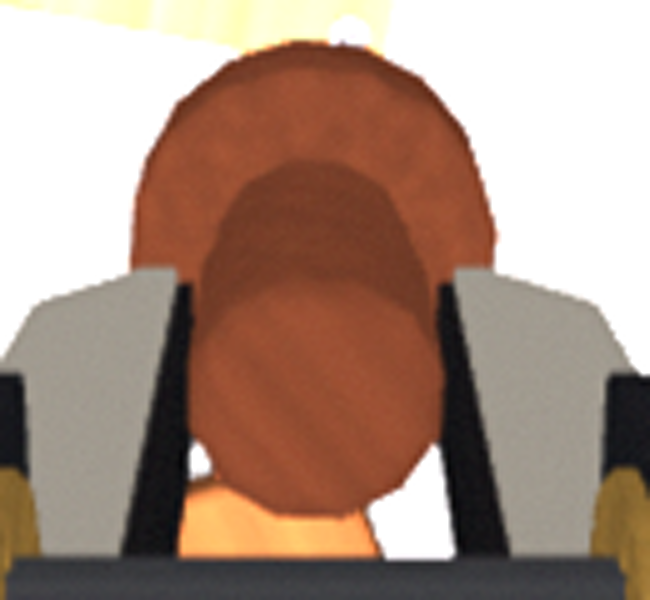

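Run:
```python
from h import *
import pickle
D=pickle.load(open("D2.pkl","rb"))
h0=cam("wrist",D["h0"])
uv=uc((315.5,396),5,(260,220));print(uv,onz(h0,uv,234)-D["h0"]["tool_pos"][:2])
th=np.linspace(0,2*np.pi,73)[:-1]
for rad in (20.95,):
  for z in (190,172):
    P=np.c_[rad*np.cos(th)+500,rad*np.sin(th)+20,0*th+z]
    p=(proj(h0,P)-[260,220]+.5)*5-.5
    print(rad,z,p.min(0),p.max(0))
P=np.c_[12*np.cos(th)+500,12*np.sin(th)+20,0*th+234];p=(proj(h0,P)-[260,220]+.5)*5-.5;print(p.min(0),p.max(0))
```

```text
[322.7 298.8] [0.48923604 1.65277676]
20.95 190 [122.30364037  67.60992443] [499.05664346 425.38972306]
20.95 172 [137.24678688  32.44923138] [484.7794322  364.69141432]
[173.75386611 284.70906233] [445.38250334 536.70314864]
```

```bash
cat >> h.py <<'E'
RC=[(482.3,47.9),(494.0,110.3),(506.25,175.3),(518.5,241.6)]
def trial(i,zmin,speed=8,thr=3,d=(0,0)):
    x,y=RC[i][0]+d[0],RC[i][1]+d[1]
    r.move_straight([x,y,62],speed=100);r.hold(.4)
    f0=r.get_obs()["wrist_force"]
    hit=r.move_straight([x,y,zmin],speed=speed,threshold=thr)
    o=r.get_obs();r.hold(.25);o2=r.get_obs()
    print(i+1,"hit",hit,"z",o["tool_pos"].round(2),o2["tool_pos"].round(2),"dF",(o["wrist_force"]-f0).round(2),(o2["wrist_force"]-f0).round(2),"w",o2["width"].round(1),"t",o2["clock"])
    return hit,o2
E
python3 - <<'E'
from h import *
r.move_ptp([482.3,47.9,90],Q(0))
hit,o=trial(0,49)
snap("side","r1s");snap("wrist","r1w")
E
```

```text
Traceback (most recent call last):
  File "h.py", line 35, in trial
    print(i+1,"hit",hit,"z",o["tool_pos"].round(2),o2["tool_pos"].round(2),"dF",(o["wrist_force"]-f0).round(2),(o2["wrist_force"]-f0).round(2),"w",o2["width"].round(1),"t",o2["clock"])
                                                                                                                                                   ^^^^^^^^^^^^^^^^^
AttributeError: 'float' object has no attribute 'round'
```

Run:
```python
import cv2
im=cv2.imread("pics/r1s.png")[150:270,190:330];cv2.imwrite("pics/r1sc.png",cv2.resize(im,None,fx=5,fy=5,interpolation=cv2.INTER_CUBIC))
```

```text
[ WARN:0@0.023] global loadsave.cpp:275 findDecoder imread_('pics/r1s.png'): can't open/read file: check file path/integrity
Traceback (most recent call last):
TypeError: 'NoneType' object is not subscriptable
```

```bash
sed -i 's/o2\["width"\].round(1)/round(o2["width"],1)/' h.py
python3 - <<'E'
from h import *
o=r.get_obs();print(o["tool_pos"],o["wrist_force"],o["width"],o["clock"])
snap("side","r1s");snap("wrist","r1w")
im=cv2.imread("pics/r1s.png")[150:270,190:330];cv2.imwrite("pics/r1sc.png",cv2.resize(im,None,fx=5,fy=5,interpolation=cv2.INTER_CUBIC))
E
```

```text
[482.21675305  47.90290872  51.8283152 ] [-1.01243732 -0.24971568  5.82515513] 22.822172227042564 14.075
```

View pics/r1sc.png

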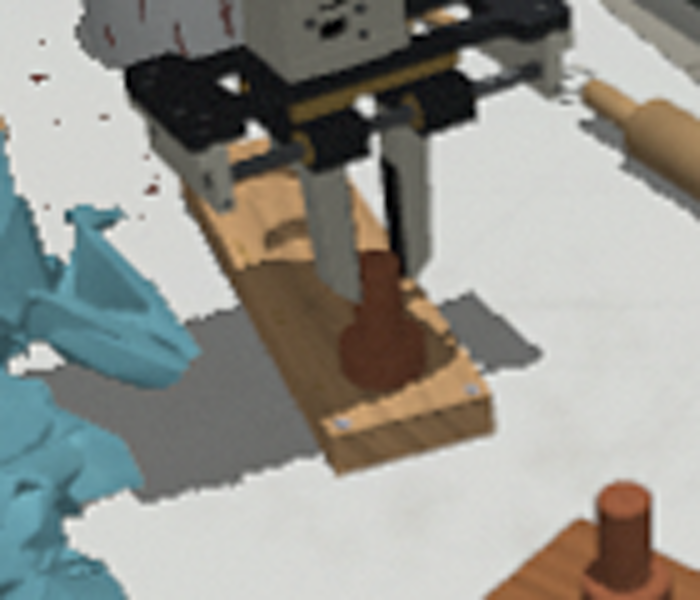

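View pics/r1w.png

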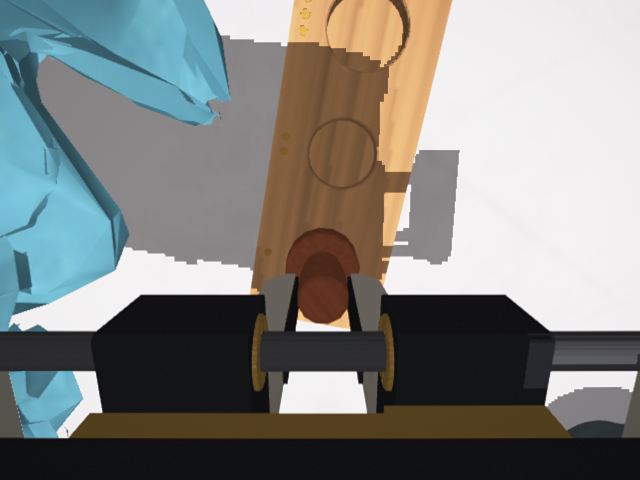

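It rests on recess 1 at foot height ≈24 mm and does not enter. Next I'll lift clear and try recess 2.

Run:
```python
from h import *
o=r.get_obs();print(onz(cam("wrist",o),(342.5,153),24))
r.move_straight([482.3,47.9,62],speed=40)
hit,o=trial(1,49,thr=2.5,speed=7)
snap("side","r2s");snap("wrist","r2w")
im=cv2.imread("pics/r2s.png")[150:270,190:330];cv2.imwrite("pics/r2sc.png",cv2.resize(im,None,fx=5,fy=5,interpolation=cv2.INTER_CUBIC))
im=cv2.imread("pics/r2w.png")[80:230,270:420];cv2.imwrite("pics/r2wc.png",cv2.resize(im,None,fx=4,fy=4,interpolation=cv2.INTER_CUBIC))
```

```text
[493.81418762 110.85657973]
2 hit True z [493.95 110.27  51.42] [493.81 110.25  51.33] dF [-1.18 -1.15  5.81] [ 0.66 -0.29  5.9 ] w 23.1 t 17.375
```

View pics/r2sc.png

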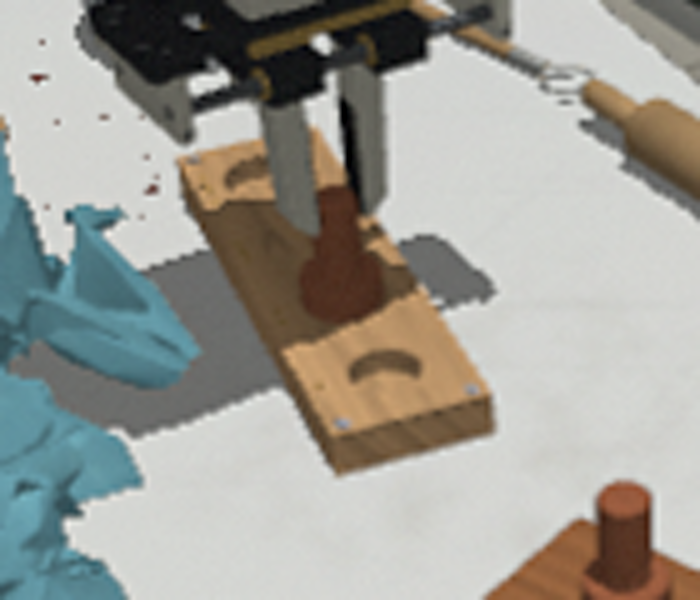

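View pics/r2wc.png

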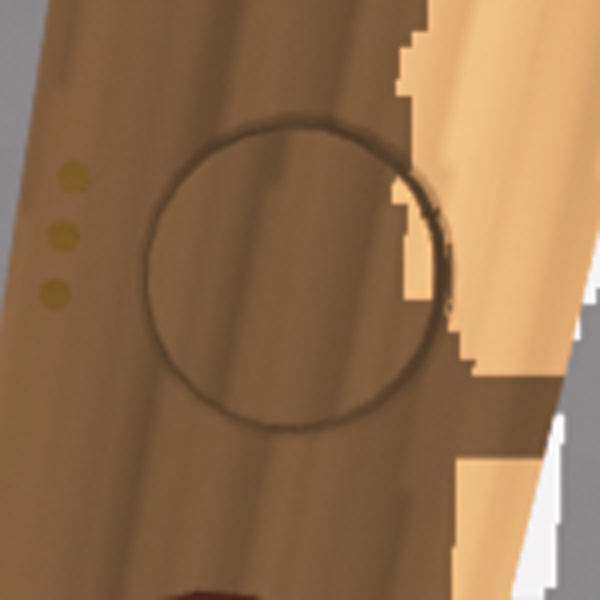

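Recess 2 also refuses it: foot at about 23.3–24 mm, with no descent. The plug measures about 41.5 mm in the image, so this is a true refusal and not a misalignment. I'll refine recess 3 from this close view, with its rim centre at crop (298,274).

Run:
```python
from h import *
o=r.get_obs();p=onz(cam("wrist",o),uc((298,274.5),4,(270,80)),24);print(p)
r.move_straight([494,110.3,62],speed=40)
hit,o=trial(2,39,thr=2.5,speed=7)
snap("side","r3s");snap("wrist","r3w")
im=cv2.imread("pics/r3s.png")[150:270,190:330];cv2.imwrite("pics/r3sc.png",cv2.resize(im,None,fx=5,fy=5,interpolation=cv2.INTER_CUBIC))
im=cv2.imread("pics/r3w.png")[200:350,250:400];cv2.imwrite("pics/r3wc.png",cv2.resize(im,None,fx=4,fy=4,interpolation=cv2.INTER_CUBIC))
```

```text
[506.23608627 175.82863301]
3 hit False z [506.26 175.33  39.02] [506.25 175.3   39.  ] dF [0.12 0.7  0.62] [0.21 1.73 0.25] w 22.6 t 22.7917
```

View pics/r3sc.png

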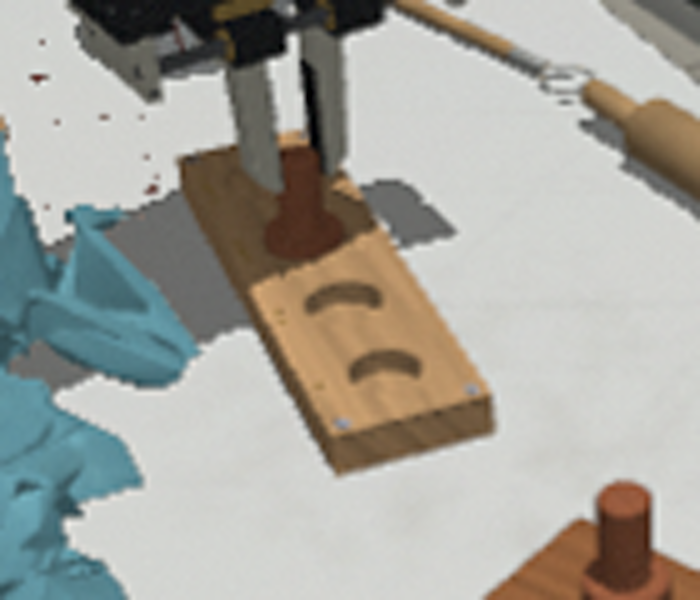

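View pics/r3wc.png

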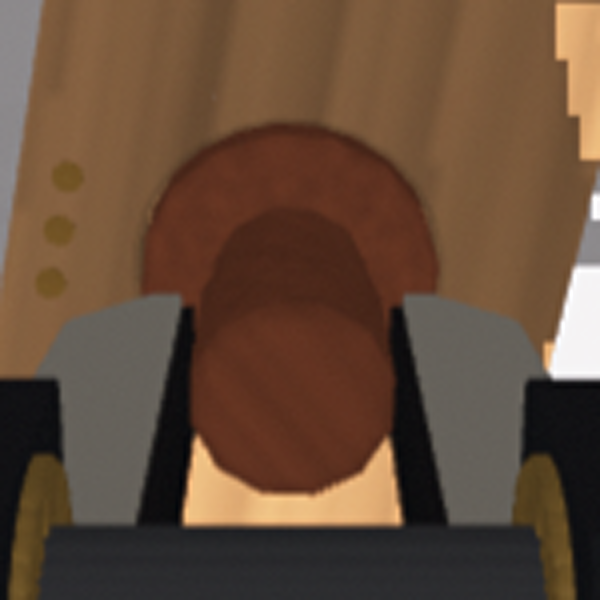

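The plug has entered recess 3 without force. I'll lower it until it touches the floor, let go, back off straight up, and check.

Run:
```python
from h import *
f0=r.get_obs()["wrist_force"]
hit=r.move_straight([506.25,175.3,35.5],speed=4,threshold=2.5);r.hold(.2)
o=r.get_obs();print(hit,o["tool_pos"],o["wrist_force"]-f0)
r.gripper_open();r.hold(.2)
print(r.get_obs()["width"])
r.move_straight([506.25,175.3,120],speed=60)
r.move_ptp([506,108,185],Q(0));r.hold(.5)
D=snap("wrist","f")[0];snap("side","fs");snap("top","ft")
import pickle;pickle.dump(D,open("D3.pkl","wb"))
im=cv2.imread("pics/fs.png")[150:270,190:330];cv2.imwrite("pics/fsc.png",cv2.resize(im,None,fx=5,fy=5,interpolation=cv2.INTER_CUBIC))
im=cv2.imread("pics/f.png")[80:220,250:390];cv2.imwrite("pics/fc.png",cv2.resize(cv2.convertScaleAbs(im,alpha=1.6),None,fx=4,fy=4,interpolation=cv2.INTER_CUBIC))
print(r.get_obs()["clock"])
```

```text
True [506.20981195 175.29561858  37.88967751] [-1.53904682 -0.50185197  6.16683726]
93.11887527458593
27.5667
```

View pics/fsc.png

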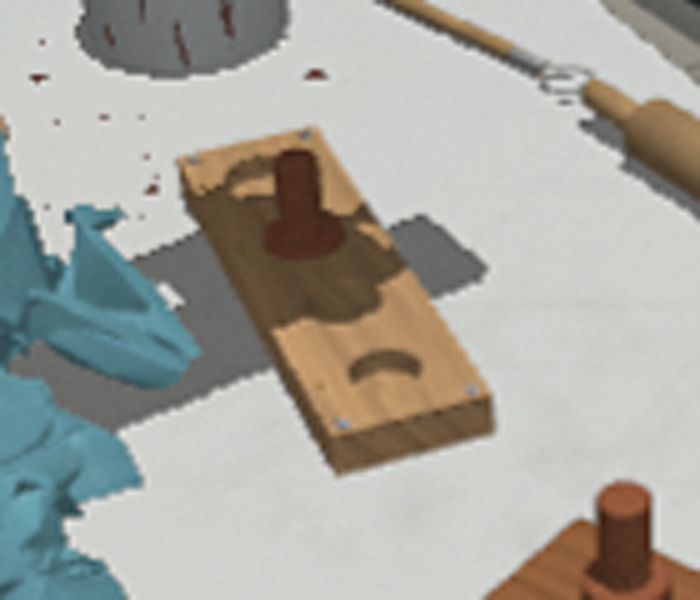

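View pics/fc.png

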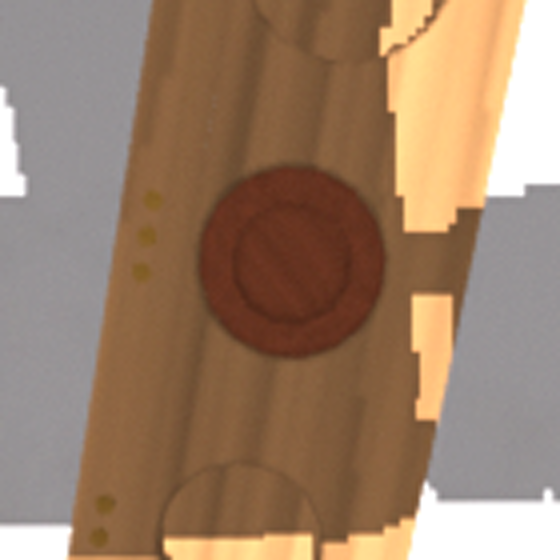

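View pics/fs.png

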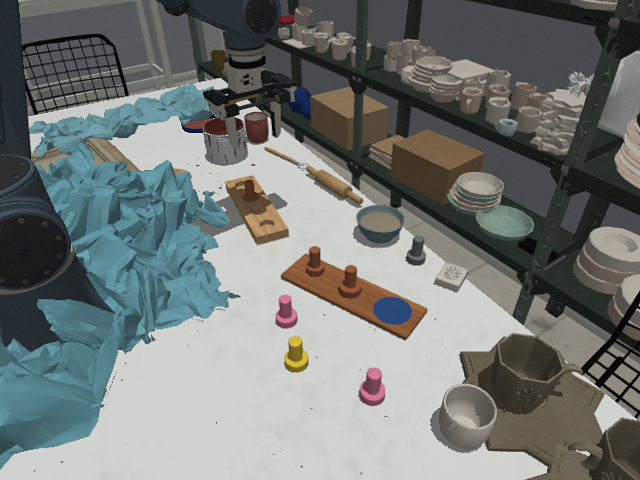

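Run:
```python
from h import *
import pickle
D=pickle.load(open("D3.pkl","rb"))
print(tri([(cam("wrist",D),uc((291.5,263),4,(250,80))),(cam("side"),uc((297,158),5,(190,150)))]))
r.sign_off()
```

```text
(array([506.32953614, 175.10391294,  71.62550535]), np.float64(0.3528292066683542))
the job is handed in; nothing more can be done
```

The stopper from the blue spot is now in recess 3 (43 mm wide, three pips), upright, fully home and let go. I handed the job in at about 28 s of the 72 s allowed.

- **Trials in order:** I rested it on recess 1 and then recess 2, with a contact force of about 6 N each time. Both refused it, with the foot staying at the gauge's top face. It then went into recess 3 without resistance and touched the floor gently, again at about 6 N.
- **Depth:** on touching the floor, the foot was at about 9.9 mm; the recess floor is at 10 mm. After release, two camera views put the handle top at 71.6 mm; fully home would be 72 mm.
- **Upright and undisturbed:** seen from above, the handle and plug are concentric. The other two stoppers and the grey, pink and yellow look-alikes are where they were.
- **What disagreed:**
  - The top and side cameras put the handle tops on the board at 70–71 mm, against 74 mm expected.
  - The close wrist view of the held handle was off by about 1.5 mm sideways.
  - The contact height on recess 2 read 0.5 mm lower than on recess 1.

None of these affected the fit. I have no verdict from the hand-in itself.

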